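# Pack and nip the screw foot of a tilting-bin cradle

### The job

The screw foot of the bin's cradle hangs clear of the bench. Slide the long thin slate packer flat under it so that the whole rubber pad is over slate, then screw the foot down by its knurled knob until it just bears on the packer: nipped lightly, never jacked hard, with the cradle still standing on its other three feet. Let go, and leave the cradle and everything else on the bench where they are.

Things in the scene. Friction and masses are not known exactly. Their poses are not given: they have to be found in the camera images.
- cradle: Angle-iron cradle with galvanised tilting bin part full of stone, 12 kg, loose on three plain feet, 310 mm high. Origin on the bench under the middle of its 290 mm square base; z up. On its +y side a lug 45 to 81 mm above the bench carries the screw foot at x -110, y 250 mm in this frame, 105 mm clear of the bin. Beyond it (+y) the bench is open: the packer goes in from there, along y.
- screw_foot: Upright screw: knurled knob 44 mm across, 26 mm high; rubber pad 38 mm across, 95 to 105 mm below the origin (not measured). One piece. Origin on the axis at half knob height; z up. Clockwise from above lowers it 8 mm a turn; runs free at 0.04 N m, stays where left; 0.35 to 0.7 turn brings the pad onto the packer. Then it rubs: roughly 0.01 N m stiffer per newton of pressure, about 3 N more per 5 degrees.
- packer_centre (a point): Centre (half-way up) of the long thin slate packer: a flat strip 180 x 58 x 12 mm, 0.34 kg, lying flat; x along its length, y across, z up. It can be gripped across its 58 mm width. The shorter, 30 mm thick offcut near its end is too thick to go under the foot.
- slate_offcut: Sawn slate block 110 x 60 x 30 mm lying near one end of the packer, origin under its middle; to be left alone.
- mallet: Round lignum vitae mallet standing on its head, handle up, 116 mm across and 245 mm high, origin under its middle; to be left alone.
- point_a: Steel point, a bar 14 mm thick and 200 mm long lying near the cradle's foot, origin near its middle, x towards the tip; to be left alone.
- point_b: Steel point, the same, lying apart; to be left alone.
- granite: Rough pink granite chunk about 110 x 95 x 95 mm, origin under its middle; to be left alone.
- try_square: Try square lying flat: red-painted stock 130 x 22 x 16 mm along y about the origin, steel blade 200 mm along +x; to be left alone.
- rubbing_brick: Grey rubbing brick 150 x 50 x 30 mm, origin under its middle; to be left alone.

How it is judged:
On the way:
1. The packer lies flat on the bench with the whole pad of the foot over it, the foot not yet bearing on it (x of screw_foot in the frame of packer_centre between -0.074 and 0.074 m and y of screw_foot in the frame of packer_centre between -0.012 and 0.012 m and angle between packer_centre's own z axis and vertical below 0.03 rad and height (world z) of packer_centre below 0.009 m and contact force between screw_foot and packer below 1 N), for 0.2 s.
At the end, for the whole second after the job is handed in: The packer is flat on the bench, the pad wholly over it (within 12 mm of its centre line and 74 mm of its middle), the foot bearing on it with 1 to 15 N; the cradle level within 0.006 rad on its other three feet, within 15 mm of where it was, everything at rest and let go (x of screw_foot in the frame of packer_centre between -0.074 and 0.074 m and y of screw_foot in the frame of packer_centre between -0.012 and 0.012 m and angle between packer_centre's own z axis and vertical below 0.03 rad and height (world z) of packer_centre below 0.009 m and contact force between screw_foot and packer between 1 and 15 N and angle between cradle's own z axis and vertical below 0.006 rad and distance of cradle from where it was at the start of the episode below 0.015 m and linear speed of each of packer, cradle below 0.01 m/s); the robot touches nothing.
It fails at once if The foot is jacked hard on the packer (over 24 N) (contact force between screw_foot and packer above 24 N).
It fails at once if The cradle is tipped (over 0.03 rad) or shoved more than 25 mm (angle between cradle's own z axis and vertical above 0.03 rad or distance of cradle from where it was at the start of the episode above 0.025 m).
It fails at once if Another thing on the bench is moved more than 25 mm (distance of any of slate_offcut, mallet, point_a, point_b, granite, try_square, rubbing_brick from where it was at the start of the episode above 0.025 m).
It also fails if it takes over 72 s, if anything falls off the work surface, if the arm or the gripper's body presses on something with over 40 N, if the wrist force passes 120 N, or if a joint passes its speed limit or range.

### The arm

A 6-joint arm with a two-finger parallel gripper is mounted at the origin on the work surface. World frame = base frame: x ahead of the robot, y to its left, z up, the work surface at z = 0. Lengths are in m, angles in rad, forces in N, time in s.
With the tool pointing down it reaches from about 0.375 to 0.975 m from the base axis. Payload 3.8 kg.
Tool frame: the origin (TCP) lies midway between the tips of the shut fingers; the grasp point (between the pads) lies 19 mm behind it; z points along the fingers, y is the line along which they close (so a half turn about z gives the same grasp; the last joint's range is limited). The gripper opens to 85 mm and grips with 20 to 120 N. Pads are 22 mm wide; open, the fingers measure 114 mm over their backs; the gripper's body (76 mm by 85 mm) begins 54 mm behind the grasp point. The pads swing forward as they close: fully open they stand 13 mm farther back than shut.
Start: joints at [1.239, 0.264, 1.604, -0, 1.274, -0.037], TCP at [0.196, 0.646, 0.193] pointing down, gripper open.
Joint ranges: [-2.63, 2.63], [-0.94, 2.18], [0.31, 2.57], [-1.31, 4.45], [0, 2.66], [-2.55, 2.55]. Speed limits (rad/s): [2.57, 2.57, 3.14, 3.14, 3.14, 3.14].

### API

Orientations are given as a rotation vector (axis times angle).
In Python, from workcell import sensors, viewer, job gives the robot as it stands.
- The arm moves only by the shell command python3 -m inch 'ROWS' [FORCE]. ROWS is JSON, one flat list of numbers, 7 for each row, row after row: the shift along the tool's x, y, z in mm, then the turn, a rotation vector about the tool's x, y, z in degrees, then the finger opening in mm, from 0 to 85.4. A call has exactly 8 rows; each row shifts and turns the commanded pose from where the row before left it, along the tool's axes as they then stand; what a row does not reach is not made up. A row lasts 1/10 s, in which the tool goes at most 50 mm and 8.59 degrees, less where a joint would pass 70% of its speed; a pose out of reach is approached as far as the arm can. A call is refused whole if a number of a shift passes 50 or a number of a turn 8.59, either way. A call with a gripper value outside its range is refused whole. The fingers move at their own pace and stop on an object; FORCE is the grip in N (left out, the last holds). Time passes only in rows, so rows that do not move let the fingers close, or fill a call up. It gives the time, the measured TCP pose, the force, the opening and the grip force at its end, in the units of the state.
- sensors.read_state(): the state, without advancing time (a new reading comes with each control period).
- viewer.read_camera(name): name is "side" or "top" or "wrist"; returns the picture (384x512x3 uint8, red, green, blue); there is no depth.
- viewer.camera_params(name): a dict with "K" (3x3 intrinsics, pixels), "world_to_cam" (4x4, takes a point from world to camera coordinates). Camera axes: x right, y down, z forward; pixel columns grow to the right and rows downward; lengths in m; the calibration is good to about 2 mm. The wrist camera is an equidistant fisheye: a pixel r from the principal point sees the ray r / f radians off the axis. A picture is of the moment at which its call begins: read the wrist's pose just before it. camera_params takes no time and is no camera call; for the wrist camera it gives the pose at the moment of the call.
- job.finish_job(): hands the job in; it is judged then, once.
The state is a dict: "time": time; "q": joint angles; "joint_vel": joint speeds; "joint_torque": joint torques, N m; "tool_pos": TCP position; "tcp_rot": TCP orientation; "wrist_force": force on the tool from outside, world axes, zero at the start; "torque": the same for the moment, N m; "width": opening from 0.0 (shut) to 1.0 (fully open); "grip_force": force on a finger pad.
Only numpy, scipy, OpenCV 4.12 (cv2) and the standard library are available. Lean on these libraries where they do the work, as an engineer would, in place of code of your own. Each camera call takes 0.05 s, during which the arm holds its last target. There are 200 camera calls.

## Working session

There is one attempt and no reset: what is moved stays moved. The work goes in short steps, Python scripts to look and compute and a shell command to move; the robot and the scene stay as the last step left them, time stands still between calls to the robot, and variables do not carry over. Pictures are saved under pics/ and viewed, at most 10 in all, crops included, and the job is handed in when it is done.

```bash
mkdir -p pics; ls
cat > h.py <<'E'
import numpy as np,cv2
from scipy.spatial.transform import Rotation as R
from workcell import sensors,viewer,job
def ray(name,uv,P=None):
    P=P or viewer.camera_params(name);K=np.array(P['K']);T=np.array(P['world_to_cam'])
    x=(uv[0]-K[0,2])/K[0,0];y=(uv[1]-K[1,2])/K[1,1]
    if name=='wrist':
        r=np.hypot(x,y)+1e-12;d=np.array([np.sin(r)*x/r,np.sin(r)*y/r,np.cos(r)])
    else: d=np.array([x,y,1.])
    Rm=T[:3,:3];return -Rm.T@T[:3,3],Rm.T@d
def onz(name,uv,z,P=None):
    c,d=ray(name,uv,P);return c+d*(z-c[2])/d[2]
def pix(name,p,P=None):
    P=P or viewer.camera_params(name);K=np.array(P['K']);T=np.array(P['world_to_cam'])
    q=T[:3,:3]@np.array(p)+T[:3,3]
    if name=='wrist':
        t=np.arctan2(np.hypot(q[0],q[1]),q[2]);s=t/(np.hypot(q[0],q[1])+1e-12);return np.array([K[0,0]*q[0]*s+K[0,2],K[1,1]*q[1]*s+K[1,2]])
    return np.array([K[0,0]*q[0]/q[2]+K[0,2],K[1,1]*q[1]/q[2]+K[1,2]])
def shot(name,fn):
    P=viewer.camera_params(name);im=viewer.read_camera(name);cv2.imwrite('pics/'+fn,cv2.cvtColor(im,cv2.COLOR_RGB2BGR));return im,P
E
python3 - <<'E'
from h import *
a,_=shot('top','top0.png');b,_=shot('side','side0.png');c,P=shot('wrist','w0.png')
for n in('top','side','wrist'):
  c,d=ray(n,(256,192));print(n,c,d)
print(sensors.read_state())
E
```

```text
pics
top [0.45231707 0.04522127 1.06281494] [ 0.07140838  0.01291843 -0.9974591 ]
side [ 0.15938474 -0.82520346  1.09080131] [ 0.26692184  0.6381246  -0.72219614]
wrist [0.13370076 0.66418453 0.37223002] [ 0.24504521 -0.06629111 -0.96724264]
{'time': 0.15, 'q': array([ 1.23911861e+00,  2.64603919e-01,  1.60510323e+00,  2.20650230e-05,
        1.27374132e+00, -3.69262542e-02]), 'joint_vel': array([ 0.00027331, -0.00283845, -0.00351113, -0.00066713,  0.00120986,
       -0.0008212 ]), 'joint_torque': array([-7.54883968e-04, -5.15903056e+01, -3.67964351e+01, -5.06456888e-05,
        8.10131285e-03, -4.23744632e-05]), 'tool_pos': array([0.19588052, 0.64525014, 0.19200888]), 'tcp_rot': array([-4.61277219e-01, -3.10717758e+00,  2.85933592e-03]), 'wrist_force': array([ 0.24802794, -0.52839684, -0.60103056]), 'torque': array([-0.00469541,  0.04415824, -0.01329041]), 'grip_force': 0.0, 'width': 1.001301881778935}
```

View pics/top0.png

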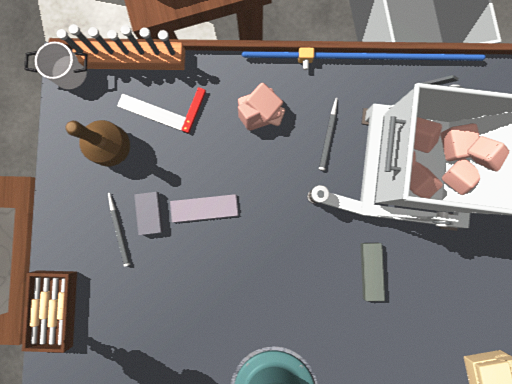

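View pics/side0.png

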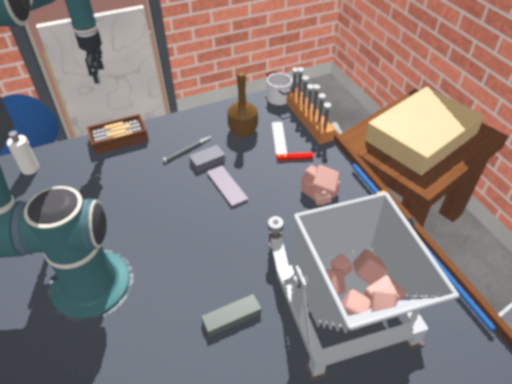

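Top view: packer (pinkish strip) at about (204,208), offcut at (148,213), knob at (319,194) on the lug arm of the cradle. Side view: knob at (276,223), packer at (227,185).

Run:
```python
from h import *
im=cv2.imread('pics/top0.png');s=cv2.imread('pics/side0.png')
def rect(im,name,roi,z):
    x0,y0,x1,y1=roi;g=im[y0:y1,x0:x1].astype(int)
    b,gr,r=g[...,0],g[...,1],g[...,2]
    m=((r-gr>8)&(r>120)).astype(np.uint8)
    n,l,st,c=cv2.connectedComponentsWithStats(m);k=1+np.argmax(st[1:,4])
    ct=max(cv2.findContours((l==k).astype(np.uint8),0,cv2.CHAIN_APPROX_NONE)[0],key=len)[:,0]+[x0,y0]
    w=np.array([onz(name,p,z)[:2] for p in ct.astype(float)],np.float32)
    print(name,st[k],cv2.minAreaRect(w*1000),cv2.boxPoints(cv2.minAreaRect(w)))
rect(im,'top',(165,185,245,230),.012)
rect(s,'side',(200,160,252,212),.012)
for n,p in(('top',(319.5,193.5)),('side',(276,222))):
    print(n,onz(n,p,.135))
print('cradle base corners?',[onz('top',p,.05) for p in((375,105),(365,200))])
for n,I,c in(('top',im,(319,194)),('side',s,(277,230))):
    k=cv2.resize(I[c[1]-40:c[1]+35,c[0]-50:c[0]+50],None,fx=4,fy=4,interpolation=cv2.INTER_CUBIC);cv2.imwrite(f'pics/k_{n}.png',k)
a=cv2.imread('pics/k_top.png');b=cv2.imread('pics/k_side.png');cv2.imwrite('pics/k.png',np.hstack([a,b]))
```

```text
top [   5   10   68   27 1404] ((480.8006591796875, 200.58843994140625), (58.04627990722656, 181.3620147705078), 7.087869644165039) [[0.44081005 0.28699526]
 [0.46318856 0.10701919]
 [0.5207913  0.11418161]
 [0.49841276 0.29415768]]
side [  8   6  39  40 721] ((480.09393310546875, 199.12701416015625), (60.562435150146484, 187.75621032714844), 7.519843578338623) [[0.4377873  0.28823486]
 [0.46235895 0.10209341]
 [0.5224005  0.11001921]
 [0.49782884 0.29616064]]
top [ 0.51861267 -0.09490051  0.135     ]
side [ 0.51811868 -0.10669892  0.135     ]
cradle base corners? [array([ 0.7632029 , -0.25159169,  0.05      ]), array([ 0.51042903, -0.2258949 ,  0.05      ])]
```

View pics/k.png

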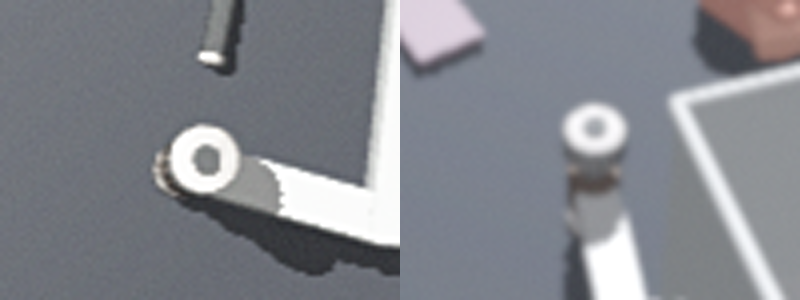

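```bash
cat >> h.py <<'E'
def go(x,y,z,yaw=None):
    """remaining shift in current tool axes (mm) and turn about tool z (deg) to reach a TCP pose, tool x at yaw"""
    s=sensors.read_state();Rm=R.from_rotvec(s['tcp_rot']).as_matrix()
    d=Rm.T@(np.array([x,y,z])-s['tool_pos'])*1000
    cy=np.degrees(np.arctan2(Rm[1,0],Rm[0,0]))
    tilt=np.degrees(Rm.T@np.cross(Rm[:,2],[0,0,-1]))
    print('t',s['time'],'pos',s['tool_pos'].round(4),'yaw',cy.round(2),'q6',np.degrees(s['q'][5]).round(1),'F',s['wrist_force'].round(1),'M',s['torque'].round(3),'w',round(s['width'],3),'g',s['grip_force'])
    print('shift',d.round(1),'turn z',None if yaw is None else round((cy-yaw+180)%360-180,2),'tilt fix',tilt.round(2))
E
python3 - <<'E'
from h import *
c1,d1=ray('top',(320.2,193.7));c2,d2=ray('side',(275.75,222.25))
A=np.stack([d1,-d2],1);t=np.linalg.lstsq(A,c2-c1,rcond=None)[0];print(c1+d1*t[0],c2+d2*t[1])
go(.474,.2496,.1,97.2)
E
python3 -m inch '[-36,-28,0,0,0,0,85, -36,-28,0,0,0,0,85, -36,-28,0,0,0,0,85, -36,-28,0,0,0,0,85, -36,-28,0,0,0,0,85, -36,-28,0,0,0,0,85, -36,-28,0,0,0,0,85, -36,-28,0,0,0,0,85]' 40
python3 -m inch '[-36,-28,0,0,0,8.2,85, 0,0,0,0,0,8.2,85, 0,0,0,0,0,8.2,85, 0,0,0,0,0,8.2,85, 0,0,0,0,0,8.2,85, 0,0,0,0,0,8.2,85, 0,0,0,0,0,8.2,85, 0,0,0,0,0,8.2,85]'
python3 -c "
from h import *
go(.474,.2496,.1,97.2)"
```

```text
[ 0.51896484 -0.09828478  0.12381389] [ 0.52120414 -0.09903609  0.12408765]
t 0.15 pos [0.1959 0.6453 0.192 ] yaw 163.11 q6 -2.1 F [ 0.2 -0.5 -0.6] M [-0.005  0.044 -0.013] w 1.001 g 0.0
shift [-381.1 -297.6   92.5] turn z 65.91 tilt fix [-0.11 -0.01  0.  ]
time: 0.95
tool_pos: [0.4072, 0.3461, 0.1929]
tcp_rot: [-0.461, -3.108, 0.0]
wrist_force: [0.9, 0.7, -0.8]
width: 0.993
grip_force: 0.0
time: 1.75
tool_pos: [0.4327, 0.3104, 0.1927]
tcp_rot: [-2.078, -2.356, 0.001]
wrist_force: [0.1, -1.3, -0.8]
width: 0.992
grip_force: 0.0
t 1.75 pos [0.4327 0.3104 0.1927] yaw 97.17 q6 25.8 F [ 0.1 -1.3 -0.8] M [ 0.008 -0.026  0.062] w 0.992 g 0.0
shift [-65.5  33.5  92.7] turn z -0.03 tilt fix [-0.03  0.02  0.  ]
```

```bash
python3 -m inch '[-22,11,15,0,0,0,85, -22,11,15,0,0,0,85, -21,11,15,0,0,0,85, 0,0,15,0,0,0,85, 0,0,10,0,0,0,85, 0,0,0,0,0,0,85, 0,0,0,0,0,0,85, 0,0,0,0,0,0,85]'
python3 - <<'E'
from h import *
go(.474,.2496,.05,97.2)
im,P=shot('wrist','w1.png')
np.save('P1.npy',P,allow_pickle=True)
cv2.imwrite('pics/w1b.png',cv2.resize(cv2.imread('pics/w1.png'),None,fx=1.5,fy=1.5,interpolation=cv2.INTER_CUBIC))
E
```

```text
time: 2.55
tool_pos: [0.4744, 0.2514, 0.124]
tcp_rot: [2.07, 2.363, 0.002]
wrist_force: [0.4, -0.3, -0.3]
width: 0.996
grip_force: 0.0
t 2.55 pos [0.4744 0.2514 0.124 ] yaw 97.57 q6 17.7 F [ 0.4 -0.3 -0.3] M [-0.007  0.     0.024] w 0.996 g 0.0
shift [-1.8 -0.7 74. ] turn z 0.37 tilt fix [ 0.08 -0.03 -0.  ]
```

View pics/w1b.png

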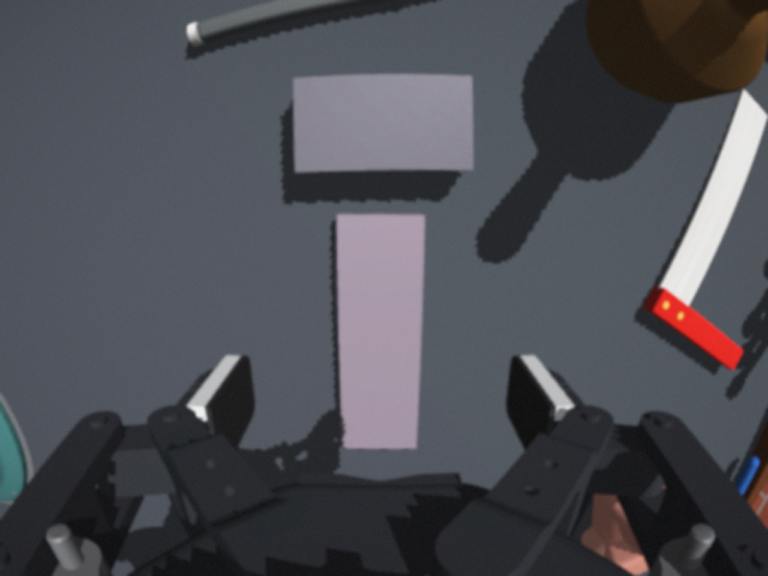

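Wrist view: packer from (336,214)–(425,214) to (344,447)–(416,447) (in 1.5× pixels), centred between the open fingers; the offcut sits clear beyond its outer end.

Run:
```python
from h import *
P=np.load('P1.npy',allow_pickle=True).item()
q=[onz('wrist',(a/1.5,b/1.5),.012,P)[:2] for a,b in((336,214),(425,214),(416,447),(344,447))]
q=np.array(q);print(q.round(4),q.mean(0));u=(q[2]+q[3]-q[0]-q[1]);print(np.degrees(np.arctan2(*-u[::-1])),np.linalg.norm(u)/2,np.linalg.norm(q[0]-q[1]))
```

```text
[[0.4415 0.2862]
 [0.4994 0.2939]
 [0.5219 0.1159]
 [0.4657 0.1085]] [0.48211189 0.2011356 ]
97.46989150042856 0.1794459442832806 0.058451341056349713
```

```bash
python3 -m inch '[0,0,25,0,0,0,70, 0,0,25,0,0,0,68, 0,0,25,0,0,0,68, 0,0,25,0,0,0,68, 0,0,14,0,0,0,68, 0,0,4,0,0,0,68, 0,0,2,0,0,0,68, 0,0,0,0,0,0,68]'
python3 -c "
from h import *
go(.475,.250,0,97.45)"
```

```text
time: 3.4
tool_pos: [0.4751, 0.251, 0.0041]
tcp_rot: [2.071, 2.362, 0.003]
wrist_force: [-0.0, 0.0, 0.0]
width: 0.794
grip_force: 0.0
t 3.4 pos [0.4751 0.251  0.0041] yaw 97.52 q6 17.7 F [-0.  0.  0.] M [-0.017  0.021  0.006] w 0.794 g 0.0
shift [-1.  -0.3  4.1] turn z 0.07 tilt fix [ 0.1  -0.03 -0.  ]
```

```bash
python3 -m inch '[0,0,1,0,0,0,68, 0,0,1,0,0,0,68, 0,0,1,0,0,0,68, 0,0,1,0,0,0,68, 0,0,1,0,0,0,68, 0,0,0,0,0,0,68, 0,0,0,0,0,0,68, 0,0,0,0,0,0,68]'
python3 - <<'E'
from h import *
go(.475,.250,0,97.45)
shot('wrist','w2.png')
E
```

```text
time: 4.2
tool_pos: [0.4741, 0.2505, -0.0019]
tcp_rot: [2.071, 2.362, -0.0]
wrist_force: [-0.1, 0.3, 0.4]
width: 0.796
grip_force: 0.0
t 4.2 pos [ 0.4741  0.2505 -0.0019] yaw 97.51 q6 17.7 F [-0.1  0.3  0.4] M [ 0.021  0.014 -0.001] w 0.796 g 0.0
shift [-0.6  0.8 -1.9] turn z 0.06 tilt fix [-0.  0. -0.]
```

View pics/w2.png

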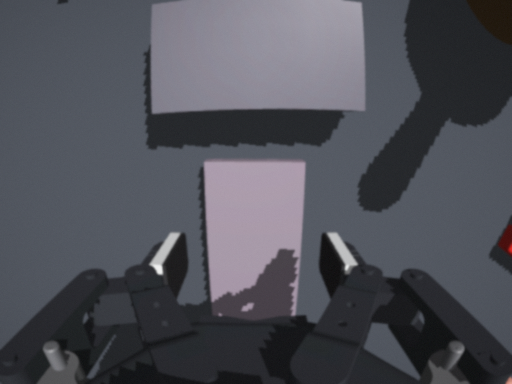

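Fingers straddle the packer, at about columns 175 and 335, with the strip at 205–303. Lower a touch and close.

```bash
python3 -m inch '[0,0,1,0,0,0,66, 0,0,1,0,0,0,62, 0,0,0,0,0,0,50, 0,0,0,0,0,0,50, 0,0,0,0,0,0,50, 0,0,0,0,0,0,50, 0,0,0,0,0,0,50, 0,0,0,0,0,0,50]' 30
python3 -c "
from h import *
go(.475,.250,0,97.45)"
```

```text
time: 5.05
tool_pos: [0.4741, 0.2505, -0.0039]
tcp_rot: [2.071, 2.362, 0.0]
wrist_force: [-0.3, 0.2, -0.9]
width: 0.587
grip_force: 0.0
t 5.05 pos [ 0.4741  0.2505 -0.0039] yaw 97.51 q6 17.7 F [-0.3  0.2 -0.9] M [ 0.012 -0.003  0.05 ] w 0.587 g 0.0
shift [-0.6  0.8 -3.9] turn z 0.06 tilt fix [ 0. -0.  0.]
```

```bash
python3 -m inch '[0,0,0,0,0,0,68, 0,0,0,0,0,0,68, 0,0,0,0,0,0,68, 0,0,2,0,0,0,68, 0,0,2,0,0,0,68, 0,0,1,0,0,0,68, 0,0,0,0,0,0,68, 0,0,0,0,0,0,68]' 
python3 -c "
from h import *
go(.475,.250,0,97.45)"
```

```text
time: 5.85
tool_pos: [0.4741, 0.2504, -0.009]
tcp_rot: [-2.071, -2.362, 0.0]
wrist_force: [0.0, -1.3, 1.1]
width: 0.797
grip_force: 0.0
t 5.85 pos [ 0.4741  0.2504 -0.009 ] yaw 97.51 q6 17.7 F [ 0.  -1.3  1.1] M [ 0.014 -0.031 -0.015] w 0.797 g 0.0
shift [-0.6  0.9 -9. ] turn z 0.06 tilt fix [-0.01  0.   -0.  ]
```

```bash
python3 -m inch '[0,0,1,0,0,0,66, 0,0,0,0,0,0,64, 0,0,0,0,0,0,60, 0,0,0,0,0,0,56, 0,0,0,0,0,0,54, 0,0,0,0,0,0,54, 0,0,0,0,0,0,54, 0,0,0,0,0,0,54]' 30
python3 - <<'E'
from h import *
go(.475,.250,0,97.45)
shot('wrist','w3.png')
E
```

```text
time: 6.65
tool_pos: [0.4741, 0.2505, -0.0099]
tcp_rot: [-2.071, -2.362, -0.0]
wrist_force: [0.6, 0.1, 0.5]
width: 0.633
grip_force: 0.0
t 6.65 pos [ 0.4741  0.2505 -0.0099] yaw 97.51 q6 17.7 F [0.6 0.1 0.5] M [-0.014  0.016  0.009] w 0.633 g 0.0
shift [-0.6  0.8 -9.9] turn z 0.06 tilt fix [ 0. -0.  0.]
```

View pics/w3.png

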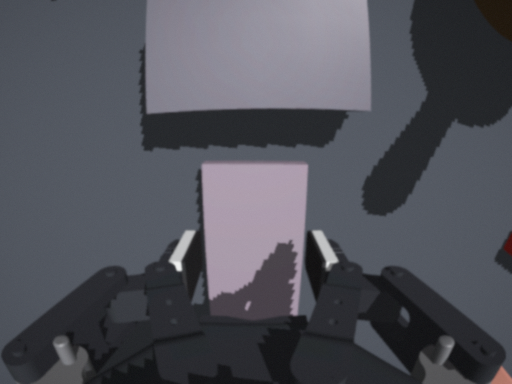

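```bash
python3 -m inch '[0,0,0,0,0,0,50, 0,0,0,0,0,0,46, 0,0,0,0,0,0,42, 0,0,0,0,0,0,40, 0,0,0,0,0,0,40, 0,0,0,0,0,0,40, 0,0,0,0,0,0,40, 0,0,0,0,0,0,40]' 30
python3 - <<'E'
from h import *
go(.475,.250,0,97.45)
shot('wrist','w4.png')
E
```

```text
time: 7.5
tool_pos: [0.4741, 0.2505, -0.0099]
tcp_rot: [-2.071, -2.362, -0.0]
wrist_force: [0.0, 0.8, 1.2]
width: 0.468
grip_force: 0.0
t 7.5 pos [ 0.4741  0.2505 -0.0099] yaw 97.51 q6 17.7 F [0.  0.8 1.2] M [-0.02  -0.021 -0.002] w 0.468 g 0.0
shift [-0.6  0.8 -9.9] turn z 0.06 tilt fix [ 0. -0. -0.]
```

View pics/w4.png

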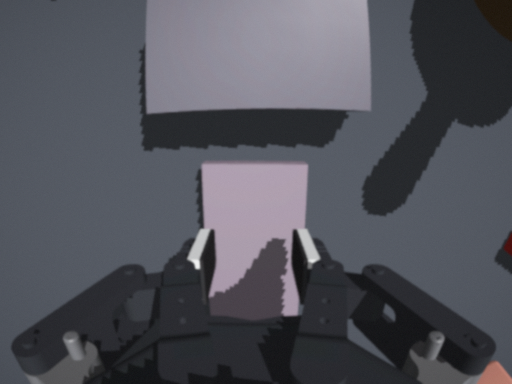

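Run:
```python
from h import *
P=viewer.camera_params('wrist');s=sensors.read_state();Rm=R.from_rotvec(s['tcp_rot']).as_matrix();t=s['tool_pos']
c,d=ray('wrist',(256,192),P);print(Rm.T@(c-t),Rm.T@d)
for z in(-60,-40,-30,-20,-10,0):
  print(z,[pix('wrist',t+Rm@np.array([11,y,z])/1e3,P).round(0) for y in(-20,20)])
for p in((.4415,.2862,.012),(.4994,.2939,.012)):print(pix('wrist',p,P))
```

```text
[ 0.06521411  0.00056056 -0.1802124 ] [-0.25381999  0.00940844  0.96720571]
-60 [array([207., 241.]), array([297., 241.])]
-40 [array([213., 225.]), array([292., 225.])]
-30 [array([215., 219.]), array([289., 219.])]
-20 [array([217., 213.]), array([287., 213.])]
-10 [array([219., 207.]), array([285., 207.])]
0 [array([221., 203.]), array([284., 203.])]
[201.27386616 163.53413794]
[308.60832476 163.45241224]
```

```bash
python3 -m inch '[0,0,0,0,0,0,50, 0,0,0,0,0,0,60, 0,0,0,0,0,0,68, 0,0,0,0,0,0,68, 0,0,1,0,0,0,68, 0,0,1,0,0,0,68, 0,0,1,0,0,0,68, 0,0,0,0,0,0,68]' 30
python3 -c "
from h import *
go(.475,.250,0,97.45)"
```

```text
time: 8.35
tool_pos: [0.4739, 0.2504, -0.0132]
tcp_rot: [-2.071, -2.362, 0.001]
wrist_force: [-0.1, -0.3, -0.6]
width: 0.794
grip_force: 0.0
t 8.35 pos [ 0.4739  0.2504 -0.0132] yaw 97.51 q6 17.7 F [-0.1 -0.3 -0.6] M [0.022 0.006 0.021] w 0.794 g 0.0
shift [ -0.5   1.  -13.2] turn z 0.06 tilt fix [-0.02  0.01  0.  ]
```

```bash
python3 -m inch '[0,0,1,0,0,0,68, 0,0,1,0,0,0,68, 0,0,1,0,0,0,68, 0,0,0,0,0,0,68, 0,0,0,0,0,0,68, 0,0,0,0,0,0,68, 0,0,0,0,0,0,68, 0,0,0,0,0,0,68]' 30
python3 - <<'E'
from h import *
go(.475,.250,0,97.45)
im,P=shot('side','s5.png')
p=pix('side',sensors.read_state()['tool_pos']).astype(int);print(p)
cv2.imwrite('pics/s5b.png',cv2.resize(cv2.imread('pics/s5.png')[p[1]-80:p[1]+40,p[0]-70:p[0]+70],None,fx=5,fy=5,interpolation=cv2.INTER_CUBIC))
E
```

```text
time: 9.15
tool_pos: [0.4742, 0.2505, -0.0159]
tcp_rot: [2.071, 2.362, 0.0]
wrist_force: [-0.5, -0.2, 0.5]
width: 0.798
grip_force: 0.0
t 9.15 pos [ 0.4742  0.2505 -0.0159] yaw 97.51 q6 17.7 F [-0.5 -0.2  0.5] M [ 0.016 -0.004 -0.07 ] w 0.798 g 0.0
shift [ -0.6   0.8 -15.9] turn z 0.06 tilt fix [ 0. -0.  0.]
[219 181]
```

View pics/s5b.png

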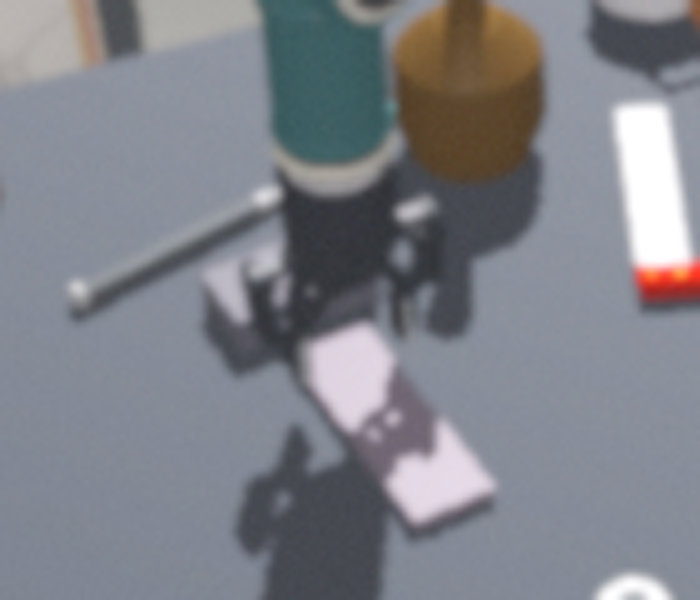

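The side crop shows fingertips straddling the packer near (300,365) and (405,335), close to the bench.

```bash
python3 - <<'E'
from h import *
s=sensors.read_state();Rm=R.from_rotvec(s['tcp_rot']).as_matrix();t=s['tool_pos']
for p in((209,174),(230,168)):
  for z in(0,.015):print(p,z,(Rm.T@(onz('side',p,z)-t)*1e3).round(0))
E
python3 -m inch '[0,0,0,0,0,0,66, 0,0,0,0,0,0,62, 0,0,0,0,0,0,58, 0,0,0,0,0,0,54, 0,0,0,0,0,0,50, 0,0,0,0,0,0,50, 0,0,0,0,0,0,50, 0,0,0,0,0,0,50]' 30
```

```text
(209, 174) 0 [ 35. -22. -16.]
(209, 174) 0.015 [ 21. -28. -31.]
(230, 168) 0 [ 24.  54. -16.]
(230, 168) 0.015 [ 10.  47. -31.]
time: 10.0
tool_pos: [0.4742, 0.2505, -0.0159]
tcp_rot: [2.071, 2.362, 0.0]
wrist_force: [0.5, 0.3, -0.8]
width: 0.582
grip_force: 0.0
```

```bash
python3 -m inch '[0,0,0,0,0,0,60, 0,0,0,0,0,0,68, 0,0,0,0,0,0,68, 0,0,1,0,0,0,68, 0,0,1,0,0,0,68, 0,0,1,0,0,0,68, 0,0,1,0,0,0,68, 0,0,0,0,0,0,68]' 30
python3 -m inch '[0,0,0,0,0,0,66, 0,0,0,0,0,0,62, 0,0,0,0,0,0,58, 0,0,0,0,0,0,54, 0,0,0,0,0,0,50, 0,0,0,0,0,0,50, 0,0,0,0,0,0,50, 0,0,0,0,0,0,50]' 30
```

```text
time: 10.8
tool_pos: [0.4739, 0.2504, -0.0201]
tcp_rot: [-2.071, -2.362, 0.001]
wrist_force: [0.2, -0.3, 0.2]
width: 0.794
grip_force: 0.0
time: 11.6
tool_pos: [0.4741, 0.2505, -0.0199]
tcp_rot: [2.071, 2.362, 0.0]
wrist_force: [-0.2, -1.3, -0.2]
width: 0.582
grip_force: 0.0
```

```bash
python3 -m inch '[0,0,1,0,0,0,50, 0,0,1,0,0,0,50, 0,0,1,0,0,0,50, 0,0,0,0,0,0,50, 0,0,0,0,0,0,50, 0,0,0,0,0,0,50, 0,0,0,0,0,0,50, 0,0,0,0,0,0,50]'
python3 -c "
from h import *
print(sensors.read_state()['wrist_force'])"
```

```text
time: 12.4
tool_pos: [0.4742, 0.2505, -0.0228]
tcp_rot: [2.071, 2.362, 0.0]
wrist_force: [-0.7, 0.4, -0.2]
width: 0.586
grip_force: 0.0
[-0.72813019  0.35992221 -0.18219417]
```

```bash
python3 -m inch '[0,0,1,0,0,0,50, 0,0,0,0,0,0,50, 0,0,1,0,0,0,50, 0,0,0,0,0,0,50, 0,0,1,0,0,0,50, 0,0,0,0,0,0,50, 0,0,0,0,0,0,50, 0,0,0,0,0,0,50]'
python3 - <<'E'
from h import *
print(sensors.read_state()['wrist_force'])
shot('wrist','w6.png')
a=cv2.imread('pics/w6.png')[150:330,130:380];cv2.imwrite('pics/w6b.png',cv2.resize(a,None,fx=3,fy=3,interpolation=cv2.INTER_CUBIC))
E
```

```text
time: 13.2
tool_pos: [0.4742, 0.2505, -0.0259]
tcp_rot: [2.071, 2.362, 0.0]
wrist_force: [0.3, -0.4, -0.4]
width: 0.587
grip_force: 0.0
[ 0.29536269 -0.41593267 -0.40317023]
```

View pics/w6b.png

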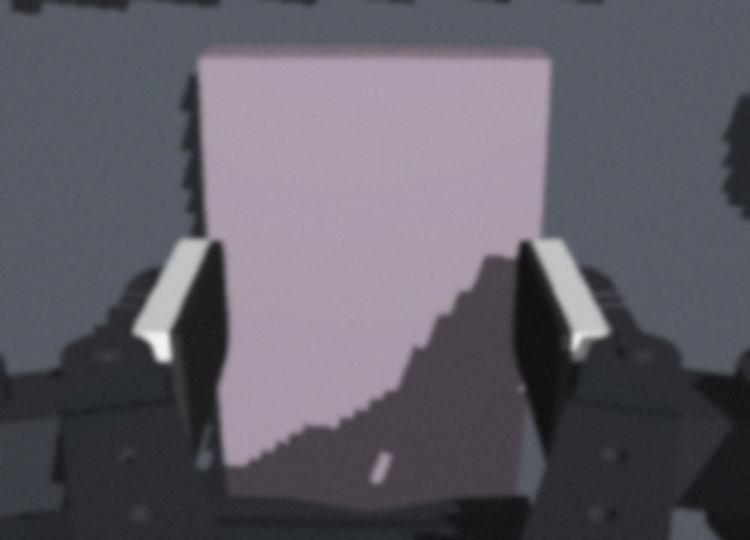

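At the pads, the fingertips sit on columns 222 and 518 of the crop and the packer's edges at about 210 and 545. So the tips are about 15 mm above the bench, roughly 40 mm behind the reported TCP. I need to go about 11 mm lower.

```bash
python3 -m inch '[0,0,0,0,0,0,60, 0,0,0,0,0,0,66, 0,0,0,0,0,0,66, 0,0,2,0,0,0,66, 0,0,2,0,0,0,66, 0,0,2,0,0,0,66, 0,0,2,0,0,0,66, 0,0,0,0,0,0,66]' 30
python3 -m inch '[0,0,0,0,0,0,62, 0,0,0,0,0,0,58, 0,0,0,0,0,0,55, 0,0,0,0,0,0,52, 0,0,0,0,0,0,52, 0,0,0,0,0,0,52, 0,0,0,0,0,0,52, 0,0,0,0,0,0,52]' 30
```

```text
time: 14.05
tool_pos: [0.4737, 0.2503, -0.0344]
tcp_rot: [-2.071, -2.362, 0.001]
wrist_force: [0.3, -0.4, 0.2]
width: 0.772
grip_force: 0.0
time: 14.85
tool_pos: [0.4745, 0.2506, -0.0334]
tcp_rot: [2.071, 2.362, 0.001]
wrist_force: [-1.4, -1.4, 5.8]
width: 0.659
grip_force: 31.9
```

```bash
python3 -m inch '[-4,0,0,0,0,0,50, -8,0,0,0,0,0,50, -12,0,0,0,0,0,50, -12,0,0,0,0,0,50, -12,0,0,0,0,0,50, -8,0,0,0,0,0,50, -4,0,0,0,0,0,50, 0,0,0,0,0,0,50]' 30
python3 - <<'E'
from h import *
go(.5075,-.0025,-.0335,97.45)
im,P=shot('top','t7.png')
s=im.astype(int);x0,y0,x1,y1=165,180,300,235;g=s[y0:y1,x0:x1];m=((g[...,0]-g[...,1]>8)&(g[...,0]>120)).astype(np.uint8)
n,l,st,c=cv2.connectedComponentsWithStats(m);k=1+np.argmax(st[1:,4]);print(st[k])
for u in((st[k][0]+x0+st[k][2]-1,203),):print(onz('top',u,.012))
E
```

```text
time: 15.65
tool_pos: [0.4828, 0.1901, -0.0334]
tcp_rot: [2.072, 2.361, 0.002]
wrist_force: [0.0, 1.6, 6.2]
width: 0.659
grip_force: 32.0
t 15.65 pos [ 0.4828  0.1901 -0.0334] yaw 97.46 q6 11.3 F [0.  1.6 6.2] M [ 0.279  0.06  -0.057] w 0.659 g 31.976215839385986
shift [-1.942e+02 -5.000e-01  1.000e-01] turn z 0.01 tilt fix [ 0.07 -0.    0.  ]
[ 67  12  28  22 463]
[0.49776359 0.04997124 0.012     ]
```

```bash
python3 -m inch '[-8,0,0,0,0,0,50, -20,0,0,0,0,0,50, -25,0,0,0,0,0,50, -25,0,0,0,0,0,50, -25,0,0,0,0,0,50, -20,0,0,0,0,0,50, -12,0,0,0,0,0,50, -5,0,0,0,0,0,50]' 30
python3 - <<'E'
from h import *
go(.5075,-.0025,-.0335,97.45)
P=viewer.camera_params('top');im,_=shot('top','t8.png')
s=im.astype(int);x0,y0,x1,y1=165,170,320,235;g=s[y0:y1,x0:x1];m=((g[...,0]-g[...,1]>8)&(g[...,0]>120)).astype(np.uint8)
n,l,st,c=cv2.connectedComponentsWithStats(m)
for k in range(1,n):
  if st[k,4]>40:
    ct=max(cv2.findContours((l==k).astype(np.uint8),0,1)[0],key=len)[:,0]+[x0,y0]
    w=np.array([onz('top',p,.012)[:2] for p in ct.astype(float)],np.float32);print(st[k],cv2.boxPoints(cv2.minAreaRect(w)).round(4).tolist())
a=np.hstack([cv2.resize(cv2.imread('pics/t8.png')[150:250,220:370],None,fx=5,fy=5,interpolation=cv2.INTER_CUBIC)]);cv2.imwrite('pics/t8b.png',a)
E
```

```text
time: 16.5
tool_pos: [0.5006, 0.0512, -0.0334]
tcp_rot: [-2.074, -2.359, -0.002]
wrist_force: [-1.0, 5.9, 6.2]
width: 0.661
grip_force: 32.1
t 16.5 pos [ 0.5006  0.0512 -0.0334] yaw 97.37 q6 -4.5 F [-1.   5.9  6.2] M [1.099 0.108 0.039] w 0.661 g 32.138081789016724
shift [-54.1  -0.1   0.1] turn z -0.08 tilt fix [ 0.04 -0.05  0.  ]
[129  17  18  22 293] [[0.4864000082015991, -0.04520000144839287], [0.48750001192092896, -0.09109999984502792], [0.5446000099182129, -0.08969999849796295], [0.5435000061988831, -0.043800000101327896]]
```

View pics/t8b.png

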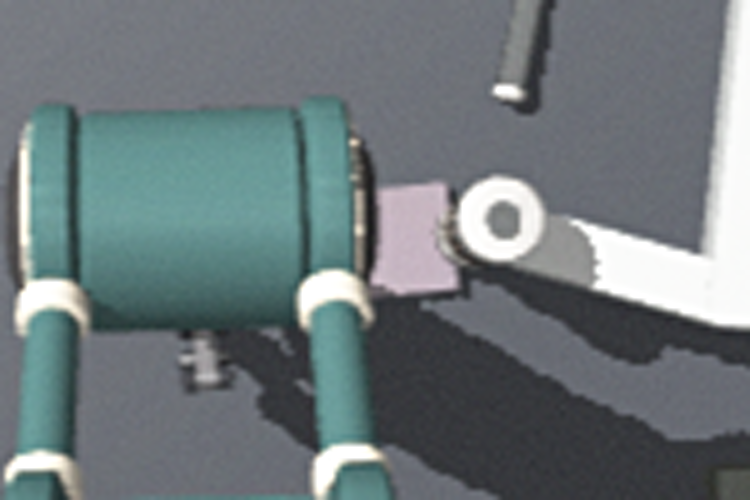

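The packer's leading end, at crop (447,183)–(463,290), is right at the foot's pad, near (450,238). The wrist y force rose to 5.9 N, so I'll check whether it's settling or contact.

```bash
python3 - <<'E'
from h import *
for p in((447,183),(463,290)): print(onz('top',(220+p[0]/5,150+p[1]/5),.012))
for p in((495,220),): print(onz('top',(220+p[0]/5,150+p[1]/5),.124))
E
python3 -m inch '[-1,0,0,0,0,0,50, -1,0,0,0,0,0,50, -1,0,0,0,0,0,50, 0,0,0,0,0,0,50, 0,0,0,0,0,0,50, 0,0,0,0,0,0,50, 0,0,0,0,0,0,50, 0,0,0,0,0,0,50]' 30
python3 - <<'E'
from h import *
go(.5075,-.0025,-.0335,97.45)
im,P=shot('top','t9.png')
for n in('t8','t9'):
  g=cv2.imread(f'pics/{n}.png').astype(int)[170:235,280:330];m=(g[...,2]-g[...,1]>8)&(g[...,2]>120);print(n,m.sum(),np.where(m.any(0))[0][[0,-1]]+280)
a=cv2.imread('pics/t8.png').astype(int);b=cv2.imread('pics/t9.png').astype(int)
d=np.abs(a-b).sum(2)[150:250,315:480];print('cradle diff',d.max(),(d>60).sum())
E
```

```text
[ 0.5455723  -0.08592956  0.012     ]
[ 0.48764408 -0.09532611  0.012     ]
[ 0.51815648 -0.09536893  0.124     ]
time: 17.35
tool_pos: [0.5008, 0.0493, -0.0334]
tcp_rot: [-2.072, -2.361, -0.002]
wrist_force: [-1.3, 6.1, 6.5]
width: 0.663
grip_force: 32.2
t 17.35 pos [ 0.5008  0.0493 -0.0334] yaw 97.45 q6 -4.8 F [-1.3  6.1  6.5] M [ 0.903  0.148 -0.083] w 0.663 g 32.157906889915466
shift [-52.2  -0.1   0. ] turn z 0.0 tilt fix [ 0.03 -0.05 -0.  ]
t8 310 [280 311]
t9 285 [281 311]
cradle diff 154 38
```

Run:
```python
from h import *
a=cv2.imread('pics/t8.png')[...,2];b=cv2.imread('pics/t9.png')[...,2]
for r in(188,190,203,205,206):print(r,a[r,304:317],b[r,304:317])
```

```text
188 [202 198 199 202 203 134  57  83 115 199 255 255 255] [200 198 201 200 201 174 108  83 114 201 255 255 254]
190 [198 199 199 199 199 146  74  95 245 255 255 253 253] [200 198 198 196 203 196 130  98 242 255 255 252 253]
203 [198 197 197 199 201 201 176 109  67  65  73  66  54] [196 196 197 197 202 201 196 140  80  64  70  64  50]
205 [198 198 198 199 199 198 201 136  56  46  54  58  55] [198 201 195 196 197 200 203 183 116  50  53  58  53]
206 [202 202 202 201 200 206 207 139  61  51  92 106  79] [202 202 200 202 202 202 205 180 114  59  91 104  82]
```

```bash
python3 -m inch '[-3,0,0,0,0,0,50, -5,0,0,0,0,0,50, -5,0,0,0,0,0,50, -5,0,0,0,0,0,50, -2,0,0,0,0,0,50, 0,0,0,0,0,0,50, 0,0,0,0,0,0,50, 0,0,0,0,0,0,50]' 30
python3 - <<'E'
from h import *
go(.5075,-.0025,-.0335,97.45)
im,P=shot('top','t10.png')
a=cv2.imread('pics/t9.png')[...,2];b=cv2.imread('pics/t10.png')[...,2]
for r in(188,190,203,206):print(r,a[r,304:322],b[r,304:322])
E
```

```text
time: 18.2
tool_pos: [0.5035, 0.0291, -0.0334]
tcp_rot: [2.072, 2.361, 0.001]
wrist_force: [-0.2, 3.8, 7.0]
width: 0.662
grip_force: 32.2
t 18.2 pos [ 0.5035  0.0291 -0.0334] yaw 97.47 q6 -7.0 F [-0.2  3.8  7. ] M [ 0.668  0.107 -0.055] w 0.662 g 32.15565204620361
shift [-31.9  -0.1   0.1] turn z 0.02 tilt fix [ 0.03 -0.02  0.  ]
188 [200 198 201 200 201 174 108  83 114 201 255 255 254 251 250 250 250 248] [118  82  42 101 180 200 201 193 171 206 253 255 254 250 250 249 250 249]
190 [200 198 198 196 203 196 130  98 242 255 255 252 253 255 239 178 153 170] [108  70  32  79 174 203 170 120 237 255 255 252 253 255 238 177 151 170]
203 [196 196 197 197 202 201 196 140  80  64  70  64  50  45  52  52  54  61] [ 89  38  74 169 204 197 194 143 102  92  92  88  78  82  93  70  51  57]
206 [202 202 200 202 202 202 205 180 114  59  91 104  82  59  56  55  53  54] [132 133 187 207 202 203 198 201 202 203 207 208 208 203 155  87  55  53]
```

Packer follows and passes under the pad; the cradle is unmoved. Finish the slide.

```bash
python3 -m inch '[-3,0,0,0,0,0,50, -6,0,0,0,0,0,50, -6,0,0,0,0,0,50, -6,0,0,0,0,0,50, -6,0,0,0,0,0,50, -4,0,0,0,0,0,50, -1,0,0,0,0,0,50, 0,0,0,0,0,0,50]' 30
python3 - <<'E'
from h import *
go(.5075,-.0025,-.0335,97.45)
im,P=shot('top','t11.png')
a=cv2.imread('pics/t9.png').astype(int);b=cv2.imread('pics/t11.png').astype(int)
d=np.abs(a-b).sum(2)
print('bin diff',(d[80:180,380:500]>60).sum(),'knob',(d[186:202,316:328]>60).sum(), 'point a',(d[95:170,318:340]>60).sum())
g=b[170:235,280:350];m=(g[...,2]-g[...,1]>8)&(g[...,2]>90);ys,xs=np.where(m);print(xs.max()+280,ys[xs==xs.max()]+170)
for r in(204,206,208):print(r,b[r,310:334,2])
E
```

```text
time: 19.05
tool_pos: [0.5075, -0.0024, -0.0334]
tcp_rot: [-2.072, -2.361, -0.001]
wrist_force: [-1.2, 5.5, 7.7]
width: 0.664
grip_force: 32.2
t 19.05 pos [ 0.5075 -0.0024 -0.0334] yaw 97.44 q6 -10.6 F [-1.2  5.5  7.7] M [ 0.871  0.054 -0.053] w 0.664 g 32.20937669277191
shift [-0.1 -0.   0.1] turn z -0.01 tilt fix [ 0.02 -0.05  0.  ]
bin diff 0 knob 155 point a 0
329 [188 189]
204 [ 64 136 227 255 255 255 255 255 240 174 114  79  48  73 100 110 110 113
 133 139 150 150 150 149]
206 [255 255 255 255 255 255 255 255 253 244 221 148  83  75  71  68  63  59
  55  51  55  64  85  96]
208 [255 255 255 255 255 255 255 255 255 253 232 177 108  60  50  52  59  54
  54  53  56  55  53  53]
```

```bash
python3 -m inch '[0,0,0,0,0,0,60, 0,0,0,0,0,0,68, 0,0,0,0,0,0,70, 0,0,0,0,0,0,70, 0,0,-3,0,0,0,70, 0,0,-10,0,0,0,70, 0,0,-20,0,0,0,75, 0,0,-20,0,0,0,85]'
python3 -m inch '[0,0,-25,0,0,0,85, 0,0,-25,0,0,0,85, 0,0,-25,0,0,0,85, 0,0,-20,0,0,0,85, 0,0,-15,0,0,0,85, 0,0,-5,0,0,0,85, 0,0,0,0,0,0,85, 0,0,0,0,0,0,85]'
python3 - <<'E'
from h import *
go(.5195,-.097,.12,214)
im,P=shot('wrist','w12.png')
p=pix('wrist',(.5195,-.097,.124),P);print('knob pred',p)
s=im.astype(int);m=((s[...,0]-s[...,1]>8)&(s[...,2]-s[...,1]>0)&(s[...,0]>90)).astype(np.uint8)
n,l,st,c=cv2.connectedComponentsWithStats(m)
for k in range(1,n):
  if st[k,4]>300:print(st[k],c[k])
E
```

```text
time: 19.9
tool_pos: [0.5072, -0.0023, 0.02]
tcp_rot: [-2.071, -2.362, 0.001]
wrist_force: [0.0, 0.0, 0.0]
width: 0.99
grip_force: 0.0
time: 20.7
tool_pos: [0.5066, -0.0023, 0.1331]
tcp_rot: [-2.07, -2.361, 0.002]
wrist_force: [-0.2, -0.3, -0.5]
width: 0.996
grip_force: 0.0
t 20.7 pos [ 0.5066 -0.0023  0.1331] yaw 97.51 q6 -10.6 F [-0.2 -0.3 -0.5] M [ 0.047  0.015 -0.052] w 0.996 g 0.0
shift [-95.6   0.4  13.1] turn z -116.49 tilt fix [-0.1  -0.02 -0.  ]
knob pred [252.97570806 325.04222822]
[ 226  141   57  154 6505] [254.35634128 200.12790161]
```

```bash
python3 - <<'E'
from h import *
P=viewer.camera_params('wrist')
s=cv2.cvtColor(cv2.imread('pics/w12.png'),cv2.COLOR_BGR2RGB).astype(int);m=((s[...,0]-s[...,1]>8)&(s[...,2]-s[...,1]>0)&(s[...,0]>90)).astype(np.uint8)
n,l,st,c=cv2.connectedComponentsWithStats(m);k=1+np.argmax(st[1:,4]);m=l==k
W=lambda u,v:onz('wrist',(u,v),.012,P)[:2]
L=[];Rr=[]
for r in range(148,235,4):
  x=np.where(m[r])[0];L.append(W(x[0]-.5,r));Rr.append(W(x[-1]+.5,r))
L=np.array(L);Rr=np.array(Rr);mid=(L+Rr)/2
print('width',np.linalg.norm(L-Rr,axis=1).round(3)[[0,10,-1]])
pf=np.polyfit(mid[:,1],mid[:,0],1);ang=np.degrees(np.arctan(-pf[0]));print('yaw',90+ang)
end=W(254,140.5);u=np.array([pf[0],1]);u/=np.linalg.norm(u)
e=np.array([np.polyval(pf,end[1]),end[1]]);cen=e-.09*u;print('end',e,'centre',cen)
for f in((.5195,-.097),(.519,-.0985)):
  d=np.array(f)-cen;print('foot along',d@u*1e3,'across',(d@[u[1],-u[0]])*1e3)
E
python3 -m inch '[-19,0,0,0,0,0,85, -19,0,0,0,0,0,85, -19,0,0,0,0,0,85, -19,0,0,0,0,0,85, -19,0,0,0,0,0,85, 0,0,0,0,0,-8.3,85, 0,0,0,0,0,-8.3,85, 0,0,0,0,0,-8.3,85]'
python3 - <<'E'
from h import *
go(.5195,-.097,.12,214)
im,P=shot('wrist','w13.png')
g=cv2.cvtColor(im,cv2.COLOR_RGB2GRAY)
p=pix('wrist',(.5195,-.097,.124),P);print('pred',p,pix('wrist',(.5195,-.075,.124),P),[pix('wrist',(.5195,-.097,z),P).round(0) for z in(.06,.09)])
c=cv2.HoughCircles(cv2.GaussianBlur(g,(5,5),1),cv2.HOUGH_GRADIENT,1,30,param1=120,param2=22,minRadius=15,maxRadius=55);print(None if c is None else c[0][:6])
n,l,st,ce=cv2.connectedComponentsWithStats((im.min(2)>200).astype(np.uint8))
for k in range(1,n):
  if st[k,4]>100:print(st[k],ce[k])
E
```

```text
width [0.058 0.056 0.057]
yaw 97.17868771812667
end [0.50230851 0.03759679] centre [ 0.51355528 -0.05169773]
foot along -45.69003801000719 across 0.2369550782008243
foot along -47.11579779498155 across -0.4465718309620834
time: 21.55
tool_pos: [0.5188, -0.0966, 0.1324]
tcp_rot: [-1.504, -2.755, 0.001]
wrist_force: [0.0, 1.1, -0.0]
width: 0.998
grip_force: 0.0
t 21.55 pos [ 0.5188 -0.0966  0.1324] yaw 122.71 q6 -46.0 F [ 0.   1.1 -0. ] M [ 0.006 -0.061 -0.042] w 0.998 g 0.0
shift [-0.8  0.4 12.4] turn z -91.29 tilt fix [-0.12 -0.13  0.  ]
pred [253.41273062 215.47445444] [271.5788984  188.70775841] [array([254., 192.]), array([253., 201.])]
[[253.5 215.5  29.6]
 [253.5 184.5  19.2]]
[ 226  188   58   53 1671] [255.07779773 212.5882705 ]
[169 232  31  22 304] [184.68421053 243.21381579]
[159 292  59  30 887] [186.23449831 306.14656144]
[ 77 337  34  47 234] [ 92.88461538 360.78205128]
```

```bash
python3 - <<'E'
from h import *
def tri(o):
  A=np.zeros((3,3));b=np.zeros(3)
  for n,p in o:
    c,d=ray(n,p);d/=np.linalg.norm(d);M=np.eye(3)-np.outer(d,d);A+=M;b+=M@c
  return np.linalg.solve(A,b)
o=[('top',(319.3,194)),('side',(275.75,222.25)),('wrist',(253.5,215.5))]
print(tri(o),tri(o[:2]),tri(o[1:]),tri([o[0],o[2]]))
E
python3 -m inch '[0,0,0,0,0,-8.4,85, 0,0,0,0,0,-8.4,85, 0,0,0,0,0,-8.4,85, 0,0,0,0,0,-8.4,85, 0,0,0,0,0,-8.4,85, 0,0,0,0,0,-8.4,85, 0,0,0,0,0,-8.4,85, 0,0,0,0,0,-8.4,85]'
python3 -m inch '[0,0,0,0,0,-8.4,85, 0,0,0,0,0,-8.4,85, 0,0,0,0,0,-7,85, 0,0,0,0,0,0,85, 0,0,0,0,0,0,85, 0,0,0,0,0,0,85, 0,0,0,0,0,0,85, 0,0,0,0,0,0,85]'
python3 - <<'E'
from h import *
go(.5195,-.097,.064,214)
im,P=shot('wrist','w14.png')
g=cv2.cvtColor(im,cv2.COLOR_RGB2GRAY)
c=cv2.HoughCircles(cv2.GaussianBlur(g,(5,5),1),cv2.HOUGH_GRADIENT,1,30,param1=120,param2=22,minRadius=15,maxRadius=55);print(None if c is None else c[0][:6])
if c is not None:print([onz('wrist',c[0][0][:2],z) for z in(.115,.124)])
E
```

```text
[ 0.52000529 -0.09719879  0.12226372] [ 0.52011608 -0.09702904  0.12200229] [ 0.52088424 -0.09763758  0.12222401] [ 0.51780713 -0.09466558  0.13227145]
time: 22.4
tool_pos: [0.519, -0.0963, 0.1328]
tcp_rot: [0.268, -3.128, -0.001]
wrist_force: [-0.5, -0.0, -0.1]
width: 0.993
grip_force: 0.0
time: 23.2
tool_pos: [0.5198, -0.0965, 0.134]
tcp_rot: [0.901, -3.009, -0.0]
wrist_force: [-0.7, 0.1, 0.0]
width: 0.994
grip_force: 0.0
t 23.2 pos [ 0.5198 -0.0965  0.134 ] yaw -146.65 q6 -136.6 F [-0.7  0.1  0. ] M [0.004 0.041 0.01 ] w 0.994 g 0.0
shift [ 0.5 -0.2 70. ] turn z -0.65 tilt fix [ 0.   -0.01  0.  ]
[[253.5 212.5  28.8]
 [ 73.5  89.5  28.4]]
[array([ 0.52164247, -0.09599052,  0.115     ]), array([ 0.51911027, -0.0976709 ,  0.124     ])]
```

```bash
python3 -m inch '[0,0,15,0,0,0,80, 0,0,15,0,0,0,72, 0,0,15,0,0,0,68, 0,0,13,0,0,0,64, 0,0,6,0,0,0,64, 0,-0.5,4,0,0,0,64, 0,0,0,0,0,0,64, 0,0,0,0,0,0,64]' 25
python3 -m inch '[0,0,0,0,0,0,58, 0,0,0,0,0,0,52, 0,0,0,0,0,0,46, 0,0,0,0,0,0,40, 0,0,0,0,0,0,36, 0,0,0,0,0,0,36, 0,0,0,0,0,0,36, 0,0,0,0,0,0,36]' 25
python3 -c "
from h import *
go(.5195,-.0972,.064,214)"
```

```text
time: 24.05
tool_pos: [0.5207, -0.097, 0.0665]
tcp_rot: [-0.903, 3.008, -0.001]
wrist_force: [1.2, 1.7, 0.5]
width: 0.75
grip_force: 0.0
time: 24.85
tool_pos: [0.5205, -0.097, 0.0666]
tcp_rot: [-0.903, 3.008, -0.0]
wrist_force: [-1.2, 0.1, 5.4]
width: 0.505
grip_force: 25.9
t 24.85 pos [ 0.5205 -0.097   0.0666] yaw -146.59 q6 -136.7 F [-1.2  0.1  5.4] M [ 0.083  0.264 -0.043] w 0.505 g 25.9359410405159
shift [0.9 0.4 2.6] turn z -0.59 tilt fix [-0.03  0.03 -0.  ]
```

```bash
python3 -m inch '[0,0,0.18,0,0,8,36, 0,0,0.18,0,0,8,36, 0,0,0.18,0,0,8,36, 0,0,0.18,0,0,8,36, 0,0,0.18,0,0,8,36, 0,0,0.18,0,0,8,36, 0,0,0.18,0,0,8,36, 0,0,0.18,0,0,0,36]' 25
python3 -c "
from h import *
go(.5195,-.0972,.064,158)"
python3 -m inch '[0,0,0.18,0,0,8,36, 0,0,0.18,0,0,8,36, 0,0,0.18,0,0,8,36, 0,0,0.18,0,0,8,36, 0,0,0.18,0,0,8,36, 0,0,0.18,0,0,8,36, 0,0,0.18,0,0,8,36, 0,0,0,0,0,0,36]' 25
python3 -c "
from h import *
go(.5195,-.0972,.064,102)"
```

```text
time: 25.65
tool_pos: [0.5206, -0.0983, 0.0654]
tcp_rot: [0.617, 3.079, -0.003]
wrist_force: [-2.0, -3.9, 6.3]
width: 0.5
grip_force: 26.1
t 25.65 pos [ 0.5206 -0.0983  0.0654] yaw 157.34 q6 -80.6 F [-2.  -3.9  6.3] M [-0.577  0.306  0.003] w 0.5 g 26.08803302049637
shift [1.4 0.6 1.4] turn z -0.66 tilt fix [-0.1  0.1  0. ]
time: 26.45
tool_pos: [0.5196, -0.0991, 0.0641]
tcp_rot: [1.989, 2.43, -0.005]
wrist_force: [-5.0, -7.2, 7.5]
width: 0.499
grip_force: 26.3
t 26.45 pos [ 0.5196 -0.0991  0.0641] yaw 101.38 q6 -24.6 F [-5.  -7.2  7.5] M [-1.143  0.768 -0.107] w 0.499 g 26.270353496074677
shift [1.9 0.3 0.1] turn z -0.62 tilt fix [-0.1   0.18  0.  ]
```

```bash
python3 -m inch '[0,0,0,0,0,0,45, 0,0,0,0,0,0,52, 0,0,0,0,0,0,54, 0,0,0,0,0,0,54, 0,0,0,0,0,0,54, 0,0,0,0,0,0,54, 0,0,0,0,0,0,54, 0,0,0,0,0,0,54]' 25
python3 -c "
from h import *
go(.5193,-.0978,.064,102)"
```

```text
time: 27.25
tool_pos: [0.5202, -0.0969, 0.0634]
tcp_rot: [1.99, 2.431, 0.0]
wrist_force: [0.2, -0.4, -0.5]
width: 0.632
grip_force: 0.0
t 27.25 pos [ 0.5202 -0.0969  0.0634] yaw 101.41 q6 -24.7 F [ 0.2 -0.4 -0.5] M [-0.031 -0.001 -0.011] w 0.632 g 0.0
shift [-0.7 -1.  -0.6] turn z -0.59 tilt fix [ 0. -0.  0.]
```

```bash
python3 -m inch '[-0.7,-1,-0.5,0,0,0,54, 0,0,0,0,0,0,54, 0,0,0,0,0,0,46, 0,0,0,0,0,0,40, 0,0,0,0,0,0,36, 0,0,0,0,0,0,36, 0,0,0,0,0,0,36, 0,0,0,0,0,0,36]' 25
python3 -c "
from h import *
go(.5193,-.0978,.064,102)"
python3 -m inch '[0,0,0.09,0,0,4,36, 0,0,0.09,0,0,4,36, 0,0,0.09,0,0,4,36, 0,0,0.09,0,0,4,36, 0,0,0.09,0,0,4,36, 0,0,0,0,0,0,36, 0,0,0,0,0,0,36, 0,0,0,0,0,0,36]' 25
python3 -c "
from h import *
go(.5193,-.0978,.064,82)"
```

```text
time: 28.05
tool_pos: [0.5193, -0.0979, 0.064]
tcp_rot: [1.99, 2.431, -0.0]
wrist_force: [-1.1, 0.3, 3.7]
width: 0.505
grip_force: 25.9
t 28.05 pos [ 0.5193 -0.0979  0.064 ] yaw 101.41 q6 -24.8 F [-1.1  0.3  3.7] M [-0.019  0.29  -0.032] w 0.505 g 25.900211334228516
shift [0.1 0.  0. ] turn z -0.59 tilt fix [-0.    0.01  0.  ]
time: 28.85
tool_pos: [0.5193, -0.0979, 0.0636]
tcp_rot: [2.38, 2.05, -0.0]
wrist_force: [-2.4, -0.3, 4.2]
width: 0.505
grip_force: 26.1
t 28.85 pos [ 0.5193 -0.0979  0.0636] yaw 81.48 q6 -4.8 F [-2.4 -0.3  4.2] M [-0.028  0.447  0.073] w 0.505 g 26.090552508831024
shift [ 0.1  0.  -0.4] turn z -0.52 tilt fix [-0.    0.01  0.  ]
```

```bash
cat >> h.py <<'E'
def mz(n=6):
    a=[]
    for i in range(n):
        viewer.read_camera('side');s=sensors.read_state();a.append([*s['torque'],*s['wrist_force']])
    a=np.array(a);print('t',s['time'],'M',a.mean(0)[:3].round(3),'sd',a[:,2].std().round(3),'F',a.mean(0)[3:].round(2),'q6',np.degrees(s['q'][5]).round(1))
E
python3 -c "
from h import *
mz()"
python3 -m inch '[0,0,0.09,0,0,4,36, 0,0,0.09,0,0,4,36, 0,0,0.09,0,0,4,36, 0,0,0.09,0,0,4,36, 0,0,0.09,0,0,4,36, 0,0,0,0,0,0,36, 0,0,0,0,0,0,36, 0,0,0,0,0,0,36]' 25
python3 -c "
from h import *
mz()"
```

```text
t 29.15 M [-0.03   0.414  0.   ] sd 0.029 F [-2.53  0.14  4.87] q6 -4.8
time: 29.95
tool_pos: [0.5193, -0.0978, 0.0631]
tcp_rot: [-2.701, -1.605, 0.0]
wrist_force: [-2.6, -0.2, 6.0]
width: 0.499
grip_force: 26.2
t 30.25 M [-0.001  0.461 -0.048] sd 0.023 F [-2.72 -0.52  5.18] q6 15.2
```

```bash
cat >> h.py <<'E'
def jt():
    s=sensors.read_state();print('NOW t',s['time'],'Mz',s['torque'][2].round(3),'j6',s['joint_torque'][5].round(4),'v6',s['joint_vel'][5].round(3),'q6',np.degrees(s['q'][5]).round(2),'F',s['wrist_force'].round(1))
    viewer.read_camera('side');s=sensors.read_state();print('  +.05 Mz',s['torque'][2].round(3),'j6',s['joint_torque'][5].round(4),'q6',np.degrees(s['q'][5]).round(2))
E
python3 -c "
from h import *
jt()"
python3 -m inch '[0,0,0.07,0,0,3,36, 0,0,0.07,0,0,3,36, 0,0,0.07,0,0,3,36, 0,0,0.07,0,0,3,36, 0,0,0.07,0,0,3,36, 0,0,0.07,0,0,3,36, 0,0,0.07,0,0,3,36, 0,0,0.07,0,0,3,36]' 25
python3 -c "
from h import *
jt()"
```

```text
NOW t 30.25 Mz -0.08 j6 -0.0509 v6 -0.002 q6 15.2 F [-3.4 -0.9  4.9]
  +.05 Mz -0.112 j6 -0.0509 q6 15.2
time: 31.1
tool_pos: [0.5192, -0.0978, 0.0626]
tcp_rot: [-2.976, -1.005, 0.0]
wrist_force: [-3.0, 0.7, 7.1]
width: 0.505
grip_force: 26.2
NOW t 31.1 Mz 0.027 j6 -0.5134 v6 0.519 q6 39.31 F [-3.   0.7  7.1]
  +.05 Mz -0.038 j6 0.0374 q6 39.44
```

```bash
python3 -m inch '[0,0,0.09,0,0,2,36, 0,0,0.09,0,0,2,36, 0,0,0.02,0,0,1,36, 0,0,0.02,0,0,1,36, 0,0,0.02,0,0,1,36, 0,0,0.02,0,0,1,36, 0,0,0.02,0,0,1,36, 0,0,0.02,0,0,1,36]' 25
python3 -c "
from h import *
jt()"
python3 -m inch '[0,0,0.09,0,0,3,36, 0,0,0.09,0,0,3,36, 0,0,0.02,0,0,1,36, 0,0,0.02,0,0,1,36, 0,0,0.02,0,0,1,36, 0,0,0.02,0,0,1,36, 0,0,0.02,0,0,1,36, 0,0,0.02,0,0,1,36]' 25
python3 -c "
from h import *
jt()"
```

```text
time: 31.95
tool_pos: [0.5192, -0.0978, 0.0624]
tcp_rot: [-3.052, -0.744, 0.0]
wrist_force: [-2.6, 0.2, 6.7]
width: 0.504
grip_force: 26.2
NOW t 31.95 Mz -0.026 j6 -0.1528 v6 0.172 q6 49.23 F [-2.6  0.2  6.7]
  +.05 Mz -0.032 j6 0.0022 q6 49.27
time: 32.8
tool_pos: [0.5192, -0.0978, 0.0621]
tcp_rot: [-3.113, -0.421, 0.0]
wrist_force: [-2.6, 0.3, 6.6]
width: 0.504
grip_force: 26.2
NOW t 32.8 Mz 0.043 j6 -0.1531 v6 0.172 q6 61.23 F [-2.6  0.3  6.6]
  +.05 Mz -0.072 j6 0.0035 q6 61.28
```

```bash
python3 -m inch '[0,0,0.09,0,0,3,36, 0,0,0.09,0,0,3,36, 0,0,0.02,0,0,1,36, 0,0,0.02,0,0,1,36, 0,0,0.02,0,0,1,36, 0,0,0.02,0,0,1,36, 0,0,0.02,0,0,1,36, 0,0,0.02,0,0,1,36]' 25
python3 -c "
from h import *
jt()"
python3 -m inch '[0,0,0.09,0,0,3,36, 0,0,0.09,0,0,3,36, 0,0,0.02,0,0,1,36, 0,0,0.02,0,0,1,36, 0,0,0.02,0,0,1,36, 0,0,0.02,0,0,1,36, 0,0,0.02,0,0,1,36, 0,0,0.02,0,0,1,36]' 25
python3 -c "
from h import *
jt()"
```

```text
time: 33.65
tool_pos: [0.5192, -0.0977, 0.0619]
tcp_rot: [-3.14, -0.093, 0.0]
wrist_force: [-2.9, 0.1, 6.6]
width: 0.504
grip_force: 26.3
NOW t 33.65 Mz 0.033 j6 -0.1209 v6 0.175 q6 73.23 F [-2.9  0.1  6.6]
  +.05 Mz -0.002 j6 0.0296 q6 73.27
time: 34.5
tool_pos: [0.5192, -0.0978, 0.0617]
tcp_rot: [-3.133, 0.235, 0.0]
wrist_force: [-4.6, 0.5, 7.5]
width: 0.501
grip_force: 26.4
NOW t 34.5 Mz 0.169 j6 -0.035 v6 0.174 q6 85.22 F [-4.6  0.5  7.5]
  +.05 Mz 0.087 j6 0.0909 q6 85.26
```

The joint torque puts contact near q6 ≈ 69°, so the foot now bears at about 10 N. I'll release and back off.

```bash
python3 -m inch '[0,0,0,0,0,0,46, 0,0,0,0,0,0,54, 0,0,0,0,0,0,62, 0,0,0,0,0,0,66, 0,0,0,0,0,0,68, 0,0,-8,0,0,0,68, 0,0,-15,0,0,0,68, 0,0,-20,0,0,0,75]'
python3 -m inch '[0,0,-20,0,0,0,85, 0,0,-20,0,0,0,85, 0,0,-20,0,0,0,85, 0,0,-10,0,0,0,85, 0,0,0,0,0,0,85, 0,0,0,0,0,0,85, 0,0,0,0,0,0,85, 0,0,0,0,0,0,85]'
python3 - <<'E'
from h import *
go(.52,-.098,.17)
im,P=shot('side','s20.png');a=cv2.imread('pics/s20.png').astype(int);b=cv2.imread('pics/side0.png').astype(int)
d=np.abs(a-b).sum(2);print('cradle/bin diff vs start',(d[250:380,320:430]>90).sum(), 'offcut',(d[150:168,192:222]>90).sum(),'mallet',(d[75:130,230:258]>90).sum())
m=((a[...,2]-a[...,1]>8)&(a[...,2]>120)&(a[...,0]-a[...,1]>0))
ys,xs=np.where(m[200:300,230:300]);print(len(xs),xs.min()+230 if len(xs) else 0)
E
```

```text
time: 35.35
tool_pos: [0.5188, -0.0977, 0.1049]
tcp_rot: [-3.133, 0.235, 0.002]
wrist_force: [1.3, -0.1, 1.0]
width: 0.88
grip_force: 0.0
time: 36.15
tool_pos: [0.5184, -0.0976, 0.1729]
tcp_rot: [-3.132, 0.235, 0.004]
wrist_force: [-0.5, 0.5, -0.0]
width: 0.994
grip_force: 0.0
t 36.15 pos [ 0.5184 -0.0976  0.1729] yaw -8.59 q6 85.2 F [-0.5  0.5 -0. ] M [-0.055 -0.02  -0.018] w 0.994 g 0.0
shift [1.6 0.1 2.9] turn z None tilt fix [-0.01  0.14  0.  ]
cradle/bin diff vs start 0 offcut 15 mallet 242
567 244
```

```bash
python3 -c "
from workcell import job
print(job.finish_job())"
```

```text
the job is handed in; nothing more can be done
None
```

The job is handed in at about 36 s of the 72 s allowed: the packer is flat under the foot, with the pad about 46 mm from its middle and on its centre line. By joint torque the foot bore at about 10–12 N before I let go (perhaps 5 N since, not measured), the bin and cradle looked unmoved from the start picture, and nothing else was seen to move, though the mallet check was unclear, probably because the arm was in view.

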